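# Hold a resin cell in the inspection light

### The job

Check the cast resin cell for bubbles: it lies on the bench with its frosted faces up and down, so first roll it along the bench by a quarter turn until they face sideways. Then grip it by the two frosted faces only, never touching its clear middle with the fingers, lift it, and hold it level and still in the middle of the light path, lengthwise along the line from lamp to screen, with the frosted faces still at the sides and touching neither lamp nor screen. The program finishes while still holding it there; do not shift the jar, cup and pliers.

Things in the scene. Friction and masses are not known exactly. Their poses are not given: they have to be found in the camera images.
- cell: Loose bar 104 mm long, 0.13 to 0.21 kg; origin at its centre, x along it. Ends: round black collars, diameter 44, 24 mm long, on which it rolls freely (may be touched). Middle: 56 mm long, 28 x 28 mm square, faces to its own +z/-z frosted, to +y/-y clear. Starts with z upright, origin 22 mm up, x within 0.35 rad of world y. A quarter turn about x, either way, moves it 35 mm (its top 69 mm).
- frost_a: frosted plate of the cell at its +z face: 56 mm long (x), 28 mm wide (y), 4 mm thick, whitish and opaque; origin at the plate's centre, 12 mm from the cell's origin; carried by the cell, same axes
- frost_b: the same frosted plate at the cell's -z face
- clear_core: clear polished resin between the two frosted plates: 56 mm long (x), 28 mm wide (y), 20 mm thick (z); its origin and axes are the cell's; not to be touched by the fingers
- light_rig: Fixed inspection light, origin under its base; light runs along its x, within 0.3 rad of world y. Base plate 300 x 70 x 8 mm (x -170 to 130). At -x a round grey lamp, diameter 56, front at x = -97 mm, rear at -160; at +x an upright white screen 70 x 70 mm with a black ring, front at x = 96 mm. Both centred 120 mm above the bench, tops at 148 and 155 mm.
- beam_mid (a point): middle of the light path: the point midway between lamp front and screen, 120 mm above the bench; same axes as the light rig
- jar: bystander: clear jar with a red cap, 62 mm in diameter, 75 mm tall, origin under its base
- cup: bystander: clear open cup, 68 mm in diameter at the rim, 75 mm tall, origin under its base
- pliers: bystander: pliers lying flat, 165 mm long, 12 mm high, origin at the pivot on the bench, jaws to -x
Not all that is in view belongs to the job. There is more than one size of the cell; the job needs the middle-sized.

How it is judged:
On the way, in this order (a step that is already met when the one before it is completed fails the run):
1. the cell has turned by over 30 degrees while lying on the bench (angle between cell's own z axis and vertical between 0.5 and 2.64 rad and height (world z) of cell below 0.025 m and distance of cell from where it was at the start of the episode above 0.006 m), for 0.02 s.
2. the cell lies on the bench a quarter turn round, frosted faces at the sides within 20 degrees, having rolled at least 15 mm (angle between cell's own z axis and vertical between 1.22 and 1.92 rad and height (world z) of cell below 0.025 m and distance of cell from where it was at the start of the episode above 0.015 m), for 0.2 s.
3. the cell is lifted clear of the bench, gripped by both frosted faces (height (world z) of cell above 0.05 m and contact force between the fingers and frost_a above 2 N and contact force between the fingers and frost_b above 2 N), for 0.2 s.
At the end, for the whole second after the job is handed in: The gripper holds the cell by both frosted faces (over 2 N each), its centre within 15 mm of the middle of the light path, its length within 8 degrees of the beam, frosted faces upright within 10 degrees, at rest and not touching lamp, screen or base (distance between cell and beam_mid below 0.015 m and angle between the x axis of cell and the x axis of beam_mid, either way round below 0.14 rad and angle between cell's own z axis and vertical between 1.4 and 1.74 rad and contact force between the fingers and frost_a above 2 N and contact force between the fingers and frost_b above 2 N and contact force between cell and light_rig below 0.2 N and linear speed of cell below 0.02 m/s); the arm keeps its last pose, push and grip.
It fails at once if the fingers touch the clear faces of the cell (over 0.5 N) (contact force between the fingers and clear_core above 0.5 N).
It fails at once if the jar is shifted by over 20 mm (distance of jar from where it was at the start of the episode above 0.02 m).
It fails at once if the cup is shifted by over 20 mm (distance of cup from where it was at the start of the episode above 0.02 m).
It fails at once if the pliers are shifted by over 20 mm (distance of pliers from where it was at the start of the episode above 0.02 m).
It also fails if it takes over 67 s, if anything falls off the work surface, if the arm or the gripper's body presses on something with over 40 N, if the wrist force passes 120 N, or if a joint passes its speed limit or range.

### The arm

A 6-joint arm with a two-finger parallel gripper is mounted at the origin on the work surface. World frame = base frame: x ahead of the robot, y to its left, z up, the work surface at z = 0. Lengths are in m, angles in rad, forces in N, time in s.
With the tool pointing down it reaches from about 0.35 to 0.975 m from the base axis. Payload 4.9 kg.
Tool frame: the origin (TCP) lies at the very end of the fingers, on their centre line; the grasp point (between the pads) lies 19 mm behind it; x points along the fingers, z is the direction in which the jaws open and shut, and the axes are right-handed (so a half turn about x gives the same grasp; the last joint's range is limited). The gripper opens to 85 mm and grips with 20 to 120 N. Pads are 22 mm wide; open, the fingers measure 114 mm over their backs; the gripper's body (76 mm by 85 mm) begins 54 mm behind the grasp point. The pads swing forward as they close: fully open they stand 13 mm farther back than shut.
Start: joints at [-1.234, 0.053, 1.613, -0, 1.476, -0.119], TCP at [0.275, -0.561, 0.231] pointing down, gripper open.
Joint ranges: [-3.01, 3.01], [-1.01, 2.22], [0.06, 2.58], [-1.02, 4.17], [0.09, 2.62], [-3.14, 3.14]. Speed limits (rad/s): [2.57, 2.57, 3.14, 3.14, 3.14, 3.14].

### API

Orientations are given as a unit quaternion [w, x, y, z].
In Python, from plant import manip, viewer gives the robot as it stands.
- The arm moves only by the shell command python3 -m inch 'ROWS'. ROWS is JSON, a list of rows, each an object with "fingers": the opening, from -1 (shut) to 1 (fully open), so that 0 is half open; "delta_pos": the shift along the tool's x, y, z in cm, a list of three; "twist": the turn, a rotation vector about the tool's x, y, z in degrees, a list of three. A call has 1 to 5 rows; each row shifts and turns the commanded pose from where the row before left it, along the tool's axes as they then stand; what a row does not reach is not made up. A row lasts 1/8 s, in which the tool goes at most 62.5 mm and 10.7 degrees, less where a joint would pass 70% of its speed; a pose out of reach is approached as far as the arm can. A call is refused whole if a number of a shift passes 6.25 or a number of a turn 10.7, either way. A call with a gripper value outside its range is refused whole. The fingers move at their own pace and stop on an object; the grip force is fixed at half the most. Time passes only in rows, so rows that do not move let the fingers close. It gives the time, the measured TCP pose, the force and the opening at its end, in the units of the state.
- manip.state(): the state, without advancing time (a new reading comes with each control period).
- viewer.grab_frame(name): name is "scene" or "top" or "wrist"; returns a dict with "pixels" (420x560x3 uint8, blue, green, red), "range_z" (420x560 float32, m along the optical axis (not along the pixel's ray), 0 where there is no reading), "K" (3x3 intrinsics, pixels), "pose" (4x4, takes a point from camera to world coordinates). Camera axes: x right, y down, z forward; pixel columns grow to the right and rows downward; lengths in m; the calibration is good to about 2 mm. A picture is of the moment at which its call begins.
- manip.job_done(): hands the job in, once; it reports no verdict.
The state is a dict: "time": time; "joint_pos": joint angles; "joint_vel": joint speeds; "joint_efforts": joint torques, N m; "tool_pos": TCP position; "tool_rot": TCP orientation; "contact_force": force on the tool from outside, world axes, zero at the start; "ft_torque": the same for the moment, N m; "gripper_width": opening from 0.0 (shut) to 1.0 (fully open).
Only numpy, scipy, OpenCV 4.12 (cv2) and the standard library are available. Lean on these libraries where they do the work, as an engineer would, in place of code of your own. Each camera call takes 0.05 s, during which the arm holds its last target.

## Working session

There is one attempt and no reset: what is moved stays moved. The work goes in short steps, Python scripts to look and compute and a shell command to move; the robot and the scene stay as the last step left them, time stands still between calls to the robot, and variables do not carry over. Pictures are saved under pics/ and viewed, and the job is handed in when it is done.

```bash
ls; mkdir -p pics; cat > h.py <<'E'
import numpy as np, cv2
from plant import manip, viewer
def grab(n,save=None):
    f=viewer.grab_frame(n)
    if save: cv2.imwrite('pics/'+save,f['pixels'])
    return f
def ray(f,u,v,z):
    "intersect pixel ray with plane world z"
    d=f['pose'][:3,:3]@np.linalg.inv(f['K'])@np.array([u,v,1.]); o=f['pose'][:3,3]
    return o+d*(z-o[2])/d[2]
def pts(f):
    Z=f['range_z']; v,u=np.indices(Z.shape); k=np.linalg.inv(f['K'])
    P=np.stack([u,v,np.ones_like(u)],-1)@k.T*Z[...,None]
    return P@f['pose'][:3,:3].T+f['pose'][:3,3]
E
python3 - <<'E'
from h import *
print(manip.state())
for n in ['scene','top','wrist']:
    f=grab(n,n+'0.png'); print(n,f['K'].round(1).tolist(),f['pose'].round(3).tolist()); np.savez('pics/'+n+'0.npz',**f)
E
```

```text
pics
{'time': 0.0, 'joint_pos': array([-1.23402623e+00,  5.33804963e-02,  1.61432043e+00,  1.44013301e-05,
        1.47597465e+00, -1.18982007e-01]), 'joint_vel': array([ 0.00090964,  0.00159378,  0.00070861, -0.00098222,  0.00098826,
        0.00241964]), 'joint_efforts': array([-2.28924684e-03, -3.93692458e+01, -3.70173669e+01, -2.39386800e-04,
        7.08375723e-03,  4.12269983e-06]), 'tool_pos': array([ 0.2748915 , -0.5606034 ,  0.23003256]), 'tool_rot': array([ 0.59945705,  0.37458493,  0.60059919, -0.37365491]), 'contact_force': array([-0.95378638,  0.09941248, -0.43329907]), 'ft_torque': array([-0.00175577,  0.00252462,  0.02607261]), 'gripper_width': 1.0022473742904856}
scene [[430.8, 0.0, 279.7], [0.0, 430.8, 214.4], [0.0, 0.0, 1.0]] [[-0.297, 0.634, -0.714, 1.237], [0.955, 0.198, -0.222, 0.223], [0.0, -0.747, -0.664, 0.749], [0.0, 0.0, 0.0, 1.0]]
top [[401.3, 0.0, 279.0], [0.0, 401.3, 204.3], [0.0, 0.0, 1.0]] [[0.0, -0.995, 0.096, 0.477], [-1.0, 0.001, 0.019, -0.009], [-0.019, -0.096, -0.995, 0.983], [0.0, 0.0, 0.0, 1.0]]
wrist [[318.6, 0.0, 275.1], [0.0, 318.6, 207.7], [0.0, 0.0, 1.0]] [[0.441, -0.856, -0.271, 0.345], [-0.898, -0.421, -0.131, -0.527], [-0.002, 0.301, -0.953, 0.373], [0.0, 0.0, 0.0, 1.0]]
```

View pics/scene0.png

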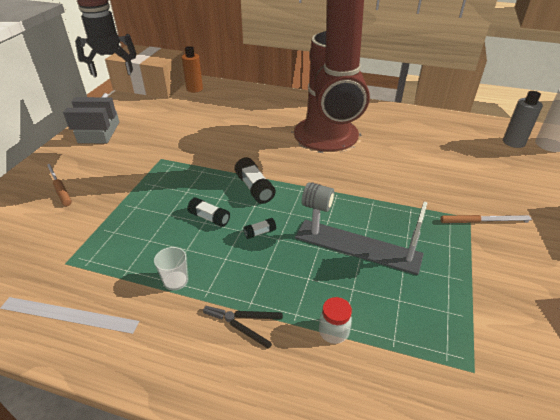

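View pics/top0.png

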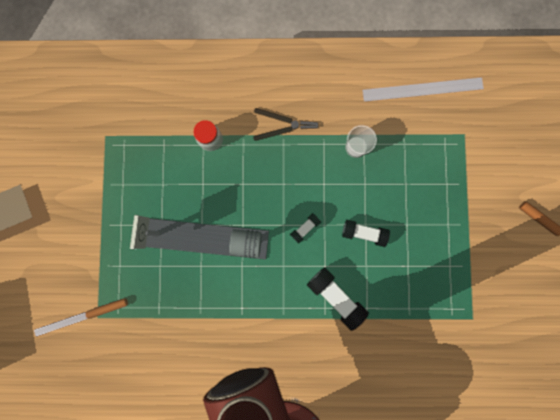

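View pics/wrist0.png

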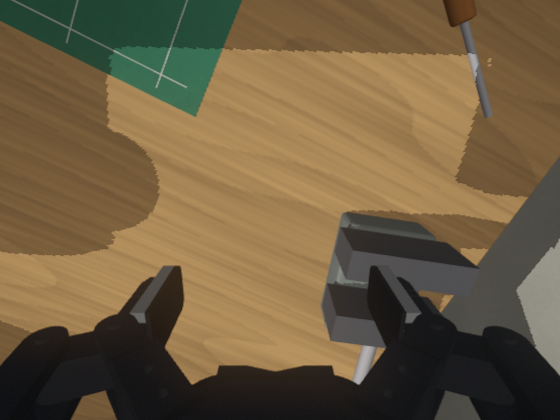

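Candidates in the top view are the large cell at (338,298), the medium one at (366,233) and the small one at (306,229). The lengths should confirm (366,233), which is (209,211) in the scene view. The light rig runs from the lamp at (250,243) to the screen at (137,233). The jar is at (206,133), the cup at (360,141) and the pliers at (290,124).

```bash
python3 - <<'E'
from h import *
f=dict(np.load('pics/top0.npz')); P=pts(f); im=f['pixels']; hsv=cv2.cvtColor(im,cv2.COLOR_BGR2HSV)
Z=P[...,2]
mat=np.zeros(Z.shape,np.uint8); mat[140:335,105:465]=1
m=((Z>0.008)&(mat>0)).astype(np.uint8)
n,l,s,c=cv2.connectedComponentsWithStats(m)
for i in range(1,n):
    if s[i,4]<60: continue
    q=P[l==i]; r=cv2.minAreaRect((q[:,:2]*1000).astype(np.float32))
    print(c[i].round(),s[i,4],'ctr',np.round(r[0]),'size',np.round(r[1]),'ang',round(r[2],1),'zmax',q[:,2].max().round(3))
# white mids
w=((hsv[...,1]<50)&(hsv[...,2]>150)&(mat>0)&(np.indices(Z.shape)[1]>280)).astype(np.uint8)
n,l,s,c=cv2.connectedComponentsWithStats(w)
for i in range(1,n):
    if s[i,4]<60: continue
    v,u=np.nonzero(l==i); q=np.array([ray(f,a,b,.036)[:2] for a,b in zip(u,v)])*1000
    r=cv2.minAreaRect(q.astype(np.float32)); print('white',c[i].round(1),s[i,4],np.round(r[0]),np.round(r[1]),r[2])
# screen & lamp points
for nm,sel in (('hi',(Z>0.1)&(np.indices(Z.shape)[1]<280)&(mat>0)),):
    n,l,s,c=cv2.connectedComponentsWithStats(sel.astype(np.uint8))
    for i in range(1,n):
        if s[i,4]<10: continue
        q=P[l==i]; print(nm,c[i].round(),s[i,4],q.min(0).round(3),q.max(0).round(3),np.median(q,0).round(3))
cv2.imwrite('pics/cropA.png',cv2.resize(im[190:340,100:420],None,fx=2.5,fy=2.5,interpolation=cv2.INTER_CUBIC))
E
```

```text
[210. 144.] 219 ctr [615.  81.] size [327.  49.] ang 41.7 zmax 0.983
[361. 148.] 240 ctr [613. -95.] size [ 57. 317.] ang 47.6 zmax 0.983
[306. 228.] 351 ctr [506. -47.] size [31. 95.] ang 43.2 zmax 0.983
[199. 238.] 2895 ctr [485. 161.] size [340.  70.] ang 84.2 zmax 0.983
[366. 233.] 726 ctr [ 502. -130.] size [239.  61.] ang 87.7 zmax 0.983
[339. 299.] 1472 ctr [385. -92.] size [247.  61.] ang 44.1 zmax 0.983
[116. 305.] 198 ctr [394. 207.] size [ 20. 463.] ang 18.6 zmax 0.983
white [357.1 146.6] 316 [ 705. -183.] [62. 37.] 89.7388687133789
white [366.8 233.1] 300 [ 500. -196.] [55. 31.] 75.82901763916016
white [334.3 294.9] 383 [ 355. -119.] [54. 41.] 45.0384407043457
hi [139. 232.] 429 [0.466 0.299 0.1  ] [0.535 0.313 0.159] [0.5   0.304 0.141]
hi [246. 243.] 807 [ 0.447 -0.009  0.101] [0.507 0.11  0.983] [0.477 0.076 0.144]
```

View pics/cropA.png

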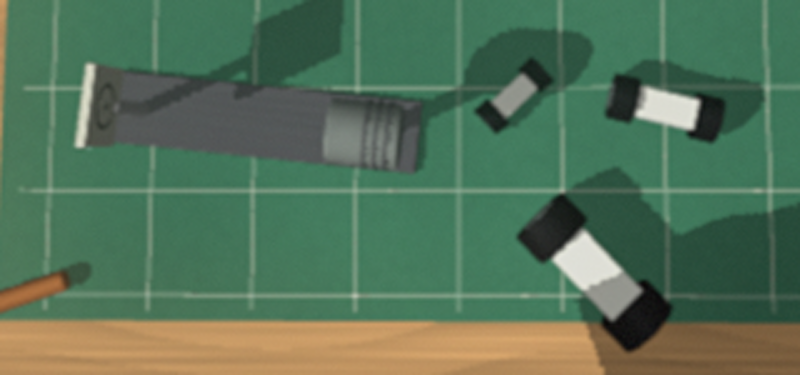

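The crop shows the medium cell with its white (frosted) face up, at (366,233) in the full image. Its white part measures about 55 x 31 mm, which fits the middle size. Next I refine the poses, ignoring pixels with no depth reading.

```bash
python3 - <<'E'
from h import *
def rect(q): 
    r=cv2.minAreaRect((q[:,:2]*1000).astype(np.float32)); return np.round(r[0],1),np.round(r[1],1),round(r[2],1)
for n,box in (('top',(335,395,215,255)),('scene',(180,235,190,230))):
    f=dict(np.load(f'pics/{n}0.npz')); P=pts(f); Z=f['range_z']
    u0,u1,v0,v1=box; w=np.zeros(Z.shape,bool); w[v0:v1,u0:u1]=1
    m=w&(Z>0)&(P[...,2]>0.01)&(P[...,2]<.06); q=P[m]; print(n,'cell',m.sum(),rect(q),q[:,2].max())
    t=m&(P[...,2]>.030); q=P[t]; mu=q.mean(0); print(' top',rect(q)); 
    hsv=cv2.cvtColor(f['pixels'],cv2.COLOR_BGR2HSV); wt=w&(hsv[...,2]>130)&(hsv[...,1]<60)&(P[...,2]>.02)
    q=P[wt]; print(' white',wt.sum(),rect(q),q.mean(0).round(4))
f=dict(np.load('pics/top0.npz')); P=pts(f); Z=f['range_z']; V,U=np.indices(Z.shape)
reg=(Z>0)&(U>120)&(U<275)&(V>205)&(V<270)
b=reg&(P[...,2]>.004)&(P[...,2]<.014); print('base',b.sum(),rect(P[b]))
s=reg&(P[...,2]>.1)&(U<180); q=P[s]; print('screen',rect(q),q.mean(0),q.max(0))
s=reg&(P[...,2]>.13)&(U>200); q=P[s]; print('lamp',rect(q),q.max(0),q.min(0))
f=dict(np.load('pics/scene0.npz')); P=pts(f); Z=f['range_z']; V,U=np.indices(Z.shape)
reg=(Z>0)&(U>290)&(U<432)&(V>180)&(V<275)
b=reg&(P[...,2]>.004)&(P[...,2]<.014); print('S base',b.sum(),rect(P[b]))
s=reg&(P[...,2]>.09)&(U>400); q=P[s]; print('S screen',rect(q),q.mean(0),q.max(0))
s=reg&(P[...,2]>.10)&(U<340); q=P[s]; print('S lamp',rect(q),q.max(0),q.min(0))
# neighbours
for nm,(u0,u1,v0,v1) in dict(small=(288,325,210,246),big=(305,372,265,332)).items():
    f=dict(np.load('pics/top0.npz'));P=pts(f); Z=f['range_z'];w=np.zeros(Z.shape,bool); w[v0:v1,u0:u1]=1
    m=w&(Z>0)&(P[...,2]>.01)&(P[...,2]<.09); print(nm,rect(P[m]),P[m][:,:2].min(0),P[m][:,:2].max(0),P[m][:,2].max())
E
```

```text
top cell 716 (array([ 500.2, -196. ]), array([104.3,  44. ]), 76.9) 0.04709594278346141
 top (array([ 500.4, -196.1]), array([104.1,  40.6]), 76.7)
 white 292 (array([ 498.4, -117.3]), array([ 38.4, 217.7]), 1.3) [ 0.4996 -0.1941  0.049 ]
scene cell 664 (array([ 503.8, -197.4]), array([107.3,  44.7]), 79.5) 0.046567831872452614
 top (array([ 503.3, -197.7]), array([106.4,  41.2]), 77.7)
 white 197 (array([844.8,  22.1]), array([877.6,  69.6]), 31.6) [ 0.5073 -0.1969  0.0382]
base 2853 (array([490.8, 209.8]), array([153.7, 375.8]), 0.1)
screen (array([500.2, 306.4]), array([10.1, 68.9]), 84.9) [0.4996931  0.30425836 0.13673946] [0.53465926 0.31328901 0.15868997]
lamp (array([476.3,  78.3]), array([61.9, 54. ]), 84.3) [0.50422824 0.11037746 0.15247253] [0.44733907 0.04541434 0.13006459]
S base 2613 (array([405.2, 176.9]), array([345.7, 348.8]), 16.2)
S screen (array([502.6, 305.6]), array([13.6, 71.6]), 79.1) [0.51729937 0.3040796  0.13505976] [0.5380511  0.31286797 0.15723653]
S lamp (array([481.6,  77.6]), array([64.9, 52.9]), 87.6) [0.50904143 0.11077742 0.15149524] [0.45647246 0.04439643 0.10008448]
small (array([512.3, -53.7]), array([30.7, 76. ]), 43.2) [ 0.47676768 -0.09084221] [ 0.54843202 -0.0168467 ] 0.03653706744128693
big (array([ 348.9, -126.6]), array([145.9,  60.8]), 44.1) [ 0.27739757 -0.19755376] [ 0.42089513 -0.05605949] 0.06488597558510001
```

```bash
cat >> h.py <<'E'
from scipy.spatial.transform import Rotation as R
def tool(s=None):
    s=s or manip.state(); q=s['tool_rot']; return s['tool_pos'],R.from_quat([q[1],q[2],q[3],q[0]]).as_matrix()
def report(tgt=None,zyaw=None):
    "distance to go in tool axes (cm); rotation to tool down with tool z at world yaw zyaw (deg, mod 180)"
    s=manip.state(); p,M=tool(s); print('t',round(s['time'],2),'tcp',p.round(4),'zyaw',round(np.degrees(np.arctan2(M[1,2],M[0,2])),1),'tilt',M[:,0].round(3),'F',s['contact_force'].round(1),'w',round(s['gripper_width'],3),'j1,j6',s['joint_pos'][[0,5]].round(2))
    if zyaw is not None:
        for k in (0,180):
            a=np.radians(zyaw+k); x=np.array([0,0,-1.]); z=np.array([np.cos(a),np.sin(a),0]); T=np.stack([x,np.cross(z,x),z],1)
            print(' twist deg',np.degrees(R.from_matrix(M.T@T).as_rotvec()).round(1))
    if tgt is not None: print(' delta cm',(M.T@(np.array(tgt)-p)*100).round(2)); print(M.round(2).tolist())
E
python3 - <<'E'
from h import *
c=np.array([.501,-.1965]);n=np.array([np.sin(np.radians(77)),-np.cos(np.radians(77))])
print(n,c-n*.055)
report([*(c-n*.055),.1],77)
E
```

```text
[ 0.97437006 -0.22495105] [ 0.44740965 -0.18412769]
t 0.15 tcp [ 0.2749 -0.5607  0.2303] zyaw -63.9 tilt [-0.001  0.002 -1.   ] F [0.3 0.  1. ] w 1.002 j1,j6 [-1.23 -0.12]
 twist deg [-1.409e+02 -0.000e+00 -1.000e-01]
 twist deg [39.1 -0.1  0. ]
 delta cm [ 13.08  32.06 -26.2 ]
[[-0.0, 0.9, 0.44], [0.0, 0.44, -0.9], [-1.0, 0.0, -0.0]]
```

```bash
python3 -m inch '[{"fingers":0.6,"delta_pos":[0,4,-3.3],"twist":[0,0,0]},{"fingers":0.6,"delta_pos":[0,4,-3.3],"twist":[0,0,0]},{"fingers":0.6,"delta_pos":[0,4,-3.3],"twist":[0,0,0]},{"fingers":0.6,"delta_pos":[0,4,-3.3],"twist":[0,0,0]},{"fingers":0.6,"delta_pos":[0,4,-3.3],"twist":[0,0,0]}]'
python3 -m inch '[{"fingers":0.6,"delta_pos":[0,4,-3.3],"twist":[0,0,0]},{"fingers":0.6,"delta_pos":[0,4,-3.3],"twist":[0,0,0]},{"fingers":0.6,"delta_pos":[0,4,-3.1],"twist":[0,0,0]},{"fingers":0.6,"delta_pos":[2,0,0],"twist":[10,0,0]},{"fingers":0.6,"delta_pos":[2,0,0],"twist":[10,0,0]}]'
python3 -m inch '[{"fingers":0.6,"delta_pos":[2,0,0],"twist":[10,0,0]},{"fingers":0.6,"delta_pos":[2,0,0],"twist":[9.1,0,0]},{"fingers":0.6,"delta_pos":[0,0,0],"twist":[0,0,0]}]'
python3 - <<'E'
from h import *
c=np.array([.501,-.1965]);n=np.array([np.sin(np.radians(77)),-np.cos(np.radians(77))])
report([*(c-n*.055),.01],77)
f=grab('wrist','w1.png'); np.savez('pics/w1.npz',**f)
E
```

```text
time: 0.78
tool_pos: [0.3824, -0.3233, 0.231]
tool_rot: [0.6, 0.374, 0.6, -0.374]
contact_force: [0.8, 0.2, -0.2]
gripper_width: 0.797
time: 1.4
tool_pos: [0.4474, -0.1842, 0.1909]
tool_rot: [0.525, 0.474, 0.525, -0.474]
contact_force: [0.4, -0.6, 0.2]
gripper_width: 0.802
time: 1.78
tool_pos: [0.4458, -0.1842, 0.1492]
tool_rot: [-0.439, -0.552, -0.442, 0.553]
contact_force: [0.7, 0.5, 0.0]
gripper_width: 0.797
t 1.77 tcp [ 0.4458 -0.1842  0.1492] zyaw -102.9 tilt [-0.004  0.002 -1.   ] F [0.7 0.5 0. ] w 0.797 j1,j6 [-0.55  1.25]
 twist deg [-1.799e+02 -4.000e-01 -1.000e-01]
 twist deg [ 0.1 -0.1  0.2]
 delta cm [13.91  0.22 -0.03]
[[-0.0, 0.97, -0.22], [0.0, -0.22, -0.97], [-1.0, -0.0, -0.0]]
```

View pics/w1.png

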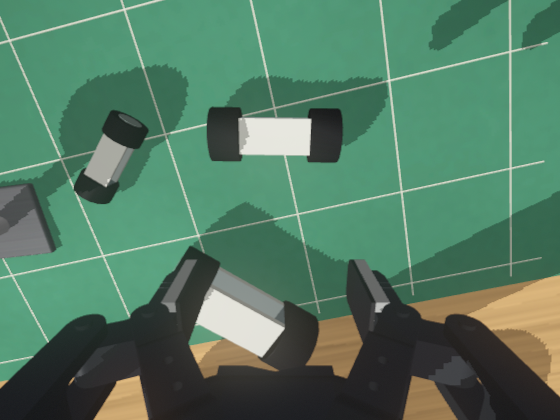

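The wrist view shows the medium cell at (275,135), white up and parallel to the jaw line. The big cell's collar at (205,265) stays clear of the left finger by about 3 cm. I use this view to check the cell pose.

```bash
python3 - <<'E'
from h import *
f=dict(np.load('pics/w1.npz')); P=pts(f); Z=f['range_z']
w=np.zeros(Z.shape,bool); w[90:178,195:355]=1
m=w&(Z>0)&(P[...,2]>.01)&(P[...,2]<.06); r=cv2.minAreaRect((P[m][:,:2]*1000).astype(np.float32)); print(r, P[m][:,2].max())
m=w&(Z>0)&(P[...,2]>.03)&(f['pixels'].min(-1)>130); r=cv2.minAreaRect((P[m][:,:2]*1000).astype(np.float32)); print('white',r,P[m][:,2].mean())
E
```

```text
((499.0971984863281, -195.56309509277344), (103.86132049560547, 43.888572692871094), 76.60224151611328) 0.046123433202379105
white ((499.3619079589844, -195.47198486328125), (56.03666687011719, 27.947769165039062), 76.9510726928711) 0.036485781875483334
```

```bash
python3 -m inch '[{"fingers":0.6,"delta_pos":[3,0,0],"twist":[0,0,0]},{"fingers":0.6,"delta_pos":[3,0,0],"twist":[0,0,0]},{"fingers":0.6,"delta_pos":[3,0,0],"twist":[0,0,0]},{"fingers":0.6,"delta_pos":[3,0,0],"twist":[0,0,0]},{"fingers":0.6,"delta_pos":[1.8,0,0],"twist":[0,0,0]}]'
python3 -m inch '[{"fingers":0.6,"delta_pos":[0,0.9,0],"twist":[0,0,0]},{"fingers":0.6,"delta_pos":[0,0.6,0],"twist":[0,0,0]},{"fingers":0.6,"delta_pos":[0,0,0],"twist":[0,0,0]}]'
python3 - <<'E'
from h import *
report([.4995,-.196,.01],77)
f=grab('wrist','w2.png')
E
```

```text
time: 2.45
tool_pos: [0.4472, -0.1852, 0.0129]
tool_rot: [-0.441, -0.553, -0.441, 0.553]
contact_force: [-0.3, -0.2, -0.6]
gripper_width: 0.8
time: 2.82
tool_pos: [0.4635, -0.1893, 0.015]
tool_rot: [0.441, 0.554, 0.439, -0.553]
contact_force: [-0.2, 0.1, 0.0]
gripper_width: 0.795
t 2.83 tcp [ 0.4635 -0.1893  0.015 ] zyaw -103.0 tilt [ 0.003 -0.002 -1.   ] F [-0.2  0.1  0. ] w 0.795 j1,j6 [-0.54  1.26]
 twist deg [-1.8e+02  3.0e-01  1.0e-01]
 twist deg [ 0.   0.1 -0.2]
 delta cm [ 0.51  3.65 -0.16]
[[0.0, 0.97, -0.22], [-0.0, -0.22, -0.97], [-1.0, 0.0, 0.0]]
```

View pics/w2.png

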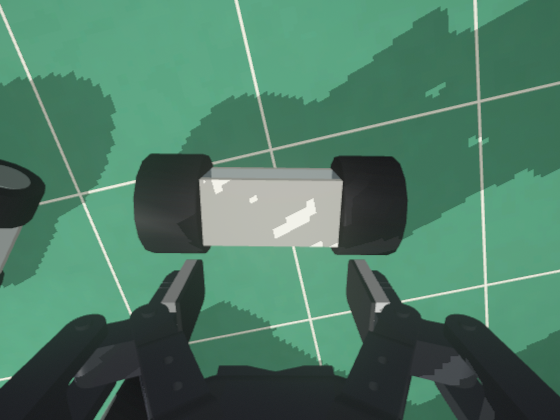

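The fingertips sit in front of the two collars, at (180,270) and (370,270), outside the middle. I lower them a little and start the slow push.

```bash
python3 -m inch '[{"fingers":0.6,"delta_pos":[0.9,0,0],"twist":[0,0,0]},{"fingers":0.6,"delta_pos":[0,0,0],"twist":[0,0,0]},{"fingers":0.6,"delta_pos":[0,0.2,0],"twist":[0,0,0]},{"fingers":0.6,"delta_pos":[0,0.2,0],"twist":[0,0,0]},{"fingers":0.6,"delta_pos":[0,0.2,0],"twist":[0,0,0]}]'
python3 -m inch '[{"fingers":0.6,"delta_pos":[0,0.2,0],"twist":[0,0,0]},{"fingers":0.6,"delta_pos":[0,0.2,0],"twist":[0,0,0]},{"fingers":0.6,"delta_pos":[0,0.2,0],"twist":[0,0,0]},{"fingers":0.6,"delta_pos":[0,0.2,0],"twist":[0,0,0]},{"fingers":0.6,"delta_pos":[0,0.2,0],"twist":[0,0,0]}]'
cat > cell.py <<'E'
from h import *
def cell(save,n='top',rng=((.42,.68),(-.32,-.105))):
    f=grab(n,save); P=pts(f); Z=f['range_z']
    m=(Z>0)&(P[...,2]>.006)&(P[...,2]<.05)
    for i in (0,1): m&=(P[...,i]>rng[i][0])&(P[...,i]<rng[i][1])
    k,l,s,c=cv2.connectedComponentsWithStats(m.astype(np.uint8))
    for i in range(1,k):
        if s[i,4]<200: continue
        q=P[l==i]; print(c[i].round(),s[i,4],cv2.minAreaRect((q[:,:2]*1000).astype(np.float32)))
    return f
E
python3 - <<'E'
from cell import *
report()
f=cell('w3.png','wrist')
E
```

```text
time: 3.5
tool_pos: [0.4678, -0.1899, 0.0044]
tool_rot: [0.44, 0.553, 0.44, -0.553]
contact_force: [-0.9, -0.2, -0.0]
gripper_width: 0.797
time: 4.12
tool_pos: [0.4774, -0.1921, 0.0043]
tool_rot: [0.44, 0.553, 0.44, -0.553]
contact_force: [-0.2, -0.2, 0.9]
gripper_width: 0.797
t 4.12 tcp [ 0.4774 -0.1921  0.0043] zyaw -103.0 tilt [-0.  0. -1.] F [-0.2 -0.2  0.9] w 0.797 j1,j6 [-0.53  1.27]
[272. 227.] 31438 ((499.27783203125, -195.5904541015625), (104.71499633789062, 67.15956115722656), 76.54206848144531)
```

View pics/w3.png

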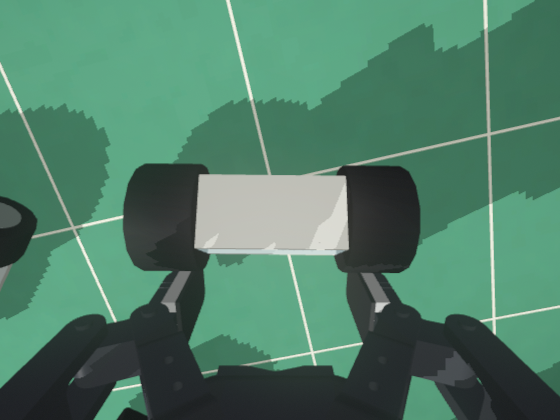

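```bash
python3 -m inch '[{"fingers":0.6,"delta_pos":[0,0.2,0],"twist":[0,0,0]},{"fingers":0.6,"delta_pos":[0,0.2,0],"twist":[0,0,0]},{"fingers":0.6,"delta_pos":[0,0.2,0],"twist":[0,0,0]},{"fingers":0.6,"delta_pos":[0,0.2,0],"twist":[0,0,0]},{"fingers":0.6,"delta_pos":[0,0.2,0],"twist":[0,0,0]}]'
python3 - <<'E'
from cell import *
report()
f=cell('w4.png','wrist')
E
```

```text
time: 4.8
tool_pos: [0.4872, -0.1943, 0.0043]
tool_rot: [-0.44, -0.553, -0.44, 0.553]
contact_force: [0.1, -0.4, -0.3]
gripper_width: 0.803
t 4.8 tcp [ 0.4872 -0.1943  0.0043] zyaw -103.0 tilt [-0. -0. -1.] F [ 0.1 -0.4 -0.3] w 0.803 j1,j6 [-0.52  1.28]
[272. 227.] 33348 ((508.9094543457031, -197.92718505859375), (104.9461669921875, 67.09504699707031), 76.50504302978516)
```

View pics/w4.png

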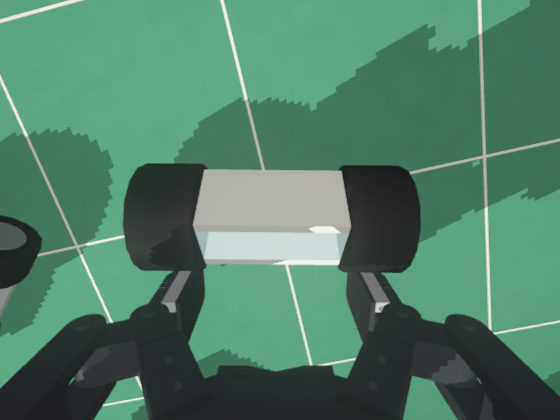

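```bash
cat >> cell.py <<'E'
def face(f,box):
    P=pts(f); u0,u1,v0,v1=box; q=P[v0:v1,u0:u1].reshape(-1,3); c=q.mean(0); n=np.linalg.svd(q-c,full_matrices=False)[2][2]; n*=np.sign(n[2])
    ctr=c-0*n; print('face ctr',c.round(4),'normal',n.round(3),'tilt',np.degrees(np.arccos(n[2])).round(1),'rms',np.std((q-c)@n).round(4))
def collars(f,col=((140,190),(355,405))):
    P=pts(f)
    for a,b in col:
        q=P[130:290,a:b].reshape(-1,3); q=q[(q[:,2]>.03)&(q[:,2]<.06)]; print('collar top',q[q[:,2]>q[:,2].max()-.004].mean(0).round(4), 'max',q[:,2].max().round(4))
E
python3 - <<'E'
from cell import *
f=grab('wrist')
face(f,(210,335,176,220)); face(f,(220,330,238,258)); collars(f)
E
```

```text
face ctr [ 0.5316 -0.2031  0.0321] normal [ 0.973 -0.228  0.044] tilt 87.5 rms 0.004
face ctr [ 0.5119 -0.1995  0.0337] normal [-0.838  0.194  0.511] tilt 59.3 rms 0.0021
collar top [ 0.5305 -0.1642  0.0436] max 0.046
collar top [ 0.5128 -0.2377  0.0436] max 0.0459
```

```bash
python3 - <<'E'
from cell import *
f=grab('wrist','w5.png'); P=pts(f); print(P[150:280:5,272].round(4)); collars(f)
g=grab('top','t5.png'); cv2.imwrite('pics/t5c.png',cv2.resize(g['pixels'][180:300,290:430],None,fx=5,fy=5))
E
```

```text
[[ 5.448e-01 -2.059e-01  8.000e-04]
 [ 5.427e-01 -2.054e-01  1.500e-03]
 [ 5.405e-01 -2.049e-01  1.800e-03]
 [ 5.380e-01 -2.043e-01  5.000e-04]
 [ 5.392e-01 -2.047e-01  1.930e-02]
 [ 5.377e-01 -2.044e-01  2.190e-02]
 [ 5.362e-01 -2.041e-01  2.440e-02]
 [ 5.348e-01 -2.038e-01  2.660e-02]
 [ 5.337e-01 -2.036e-01  3.010e-02]
 [ 5.321e-01 -2.032e-01  3.130e-02]
 [ 5.307e-01 -2.029e-01  3.340e-02]
 [ 5.297e-01 -2.027e-01  3.640e-02]
 [ 5.284e-01 -2.024e-01  3.830e-02]
 [ 5.269e-01 -2.021e-01  3.930e-02]
 [ 5.261e-01 -2.019e-01  4.230e-02]
 [ 5.239e-01 -2.014e-01  4.110e-02]
 [ 5.213e-01 -2.008e-01  3.920e-02]
 [ 5.188e-01 -2.002e-01  3.770e-02]
 [ 5.159e-01 -1.995e-01  3.550e-02]
 [ 5.135e-01 -1.989e-01  3.470e-02]
 [ 5.101e-01 -1.981e-01  3.170e-02]
 [ 5.071e-01 -1.974e-01  2.980e-02]
 [ 5.041e-01 -1.966e-01  2.820e-02]
 [ 4.880e-01 -1.927e-01  1.100e-03]
 [ 4.844e-01 -1.918e-01 -4.000e-04]
 [ 4.823e-01 -1.913e-01  9.000e-04]]
collar top [ 0.5308 -0.1643  0.0437] max 0.0464
collar top [ 0.5132 -0.2377  0.0437] max 0.0462
```

View pics/w5.png

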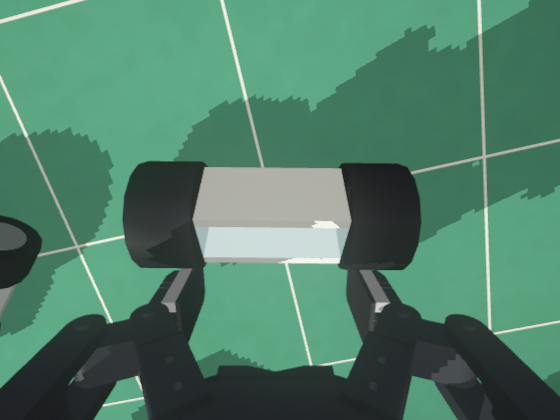

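View pics/t5c.png

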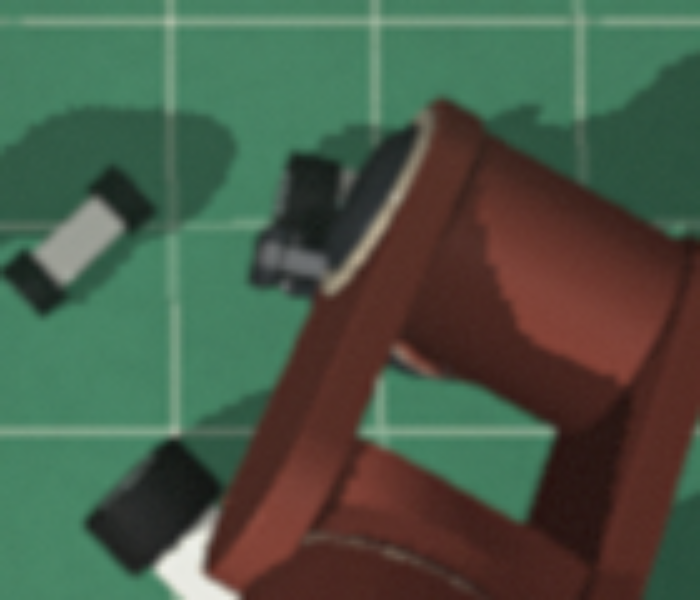

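The wrist view shows the cell rolled about 58°. The clear face is at (275,240), the white face is turning to the far side, and the two edges are parallel to the jaw line. It needs about 12 mm more.

```bash
python3 -m inch '[{"fingers":0.6,"delta_pos":[0,0.2,0],"twist":[0,0,0]},{"fingers":0.6,"delta_pos":[0,0.2,0],"twist":[0,0,0]},{"fingers":0.6,"delta_pos":[0,0.2,0],"twist":[0,0,0]},{"fingers":0.6,"delta_pos":[0,0.2,0],"twist":[0,0,0]},{"fingers":0.6,"delta_pos":[0,0.15,0],"twist":[0,0,0]}]'
python3 - <<'E'
from cell import *
for k in range(3):
    f=grab('wrist','w6.png'); report(); collars(f); P=pts(f); print(P[190:265:7,272].round(4))
E
```

```text
time: 5.62
tool_pos: [0.4965, -0.1964, 0.0043]
tool_rot: [0.44, 0.553, 0.44, -0.553]
contact_force: [0.1, -0.1, 0.8]
gripper_width: 0.798
t 5.67 tcp [ 0.4966 -0.1965  0.0043] zyaw -103.0 tilt [ 0. -0. -1.] F [0.7 0.3 0.7] w 0.796 j1,j6 [-0.52  1.28]
collar top [ 0.5391 -0.1661  0.0435] max 0.0458
collar top [ 0.5215 -0.2397  0.0436] max 0.046
[[ 0.5426 -0.2056  0.029 ]
 [ 0.5413 -0.2053  0.0342]
 [ 0.5399 -0.2051  0.0387]
 [ 0.5374 -0.2045  0.0388]
 [ 0.5344 -0.2038  0.0376]
 [ 0.5317 -0.2031  0.0375]
 [ 0.5285 -0.2024  0.0362]
 [ 0.5257 -0.2017  0.036 ]
 [ 0.5232 -0.2011  0.0368]
 [ 0.5201 -0.2004  0.0363]
 [ 0.5165 -0.1996  0.0348]]
t 5.72 tcp [ 0.4965 -0.1965  0.0044] zyaw -103.0 tilt [ 0. -0. -1.] F [-0.2  0.2  0. ] w 0.802 j1,j6 [-0.52  1.28]
collar top [ 0.5395 -0.1663  0.0436] max 0.0461
collar top [ 0.5218 -0.2398  0.0436] max 0.0459
[[ 0.5428 -0.2056  0.0292]
 [ 0.5418 -0.2055  0.0356]
 [ 0.54   -0.2051  0.0384]
 [ 0.5373 -0.2044  0.0379]
 [ 0.5345 -0.2038  0.0374]
 [ 0.5314 -0.2031  0.0362]
 [ 0.5288 -0.2025  0.0366]
 [ 0.5257 -0.2017  0.0358]
 [ 0.5228 -0.2011  0.0355]
 [ 0.5198 -0.2004  0.0354]
 [ 0.5166 -0.1996  0.0348]]
t 5.78 tcp [ 0.4964 -0.1964  0.0043] zyaw -103.0 tilt [ 0. -0. -1.] F [-0.9 -0.4  0.2] w 0.797 j1,j6 [-0.52  1.28]
collar top [ 0.5395 -0.1663  0.0436] max 0.0461
collar top [ 0.5219 -0.2398  0.0436] max 0.046
[[ 0.5429 -0.2057  0.0302]
 [ 0.5416 -0.2054  0.0355]
 [ 0.5397 -0.205   0.0378]
 [ 0.5371 -0.2044  0.0378]
 [ 0.534  -0.2037  0.0363]
 [ 0.5314 -0.2031  0.0366]
 [ 0.5285 -0.2024  0.036 ]
 [ 0.5256 -0.2017  0.0358]
 [ 0.5226 -0.201   0.0354]
 [ 0.5199 -0.2004  0.0358]
 [ 0.5164 -0.1995  0.0345]]
```

View pics/w6.png

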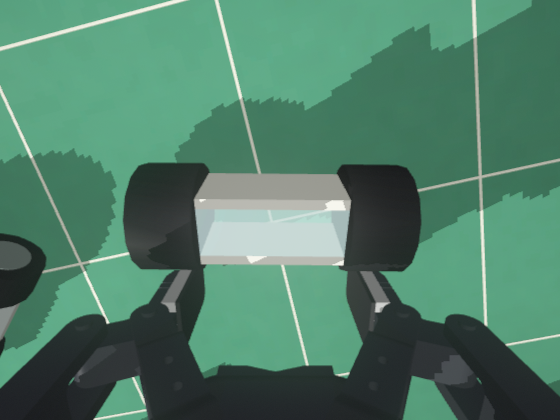

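The clear face now lies about 6° off level at (275,235), with the cell almost at rest. One more 2 mm nudge, then a pause and back off.

```bash
python3 -m inch '[{"fingers":0.6,"delta_pos":[0,0.15,0],"twist":[0,0,0]},{"fingers":0.6,"delta_pos":[0,0.1,0],"twist":[0,0,0]},{"fingers":0.6,"delta_pos":[0,0,0],"twist":[0,0,0]},{"fingers":0.6,"delta_pos":[0,0,0],"twist":[0,0,0]},{"fingers":0.6,"delta_pos":[0,-0.5,0],"twist":[0,0,0]}]'
python3 -m inch '[{"fingers":0.6,"delta_pos":[0,-1,0],"twist":[0,0,0]},{"fingers":0.6,"delta_pos":[-5,0,0],"twist":[0,0,0]},{"fingers":0.6,"delta_pos":[-5,0,0],"twist":[0,0,0]},{"fingers":1,"delta_pos":[-3,0,0],"twist":[0,0,0]},{"fingers":1,"delta_pos":[0,0,0],"twist":[0,0,0]}]'
python3 - <<'E'
from cell import *
for k in range(2):
    f=cell('w7.png','wrist'); report([.533,-.2035,.005],-13)
np.savez('pics/w7.npz',**f)
E
```

```text
time: 6.4
tool_pos: [0.4939, -0.1959, 0.0044]
tool_rot: [0.44, 0.553, 0.44, -0.553]
contact_force: [-0.9, -0.1, 0.1]
gripper_width: 0.799
time: 7.02
tool_pos: [0.4854, -0.1945, 0.1376]
tool_rot: [0.442, 0.554, 0.438, -0.553]
contact_force: [0.2, 0.3, -0.1]
gripper_width: 1.001
[273. 147.] 6619 ((532.6215209960938, -203.6917266845703), (103.862548828125, 43.020565032958984), 76.54415130615234)
t 7.08 tcp [ 0.4842 -0.1938  0.1352] zyaw -103.0 tilt [ 0.002 -0.001 -1.   ] F [ 0.7 -0.6 -0.5] w 0.998 j1,j6 [-0.52  1.27]
 twist deg [-90.    0.1  -0.1]
 twist deg [90.  -0.1 -0.1]
 delta cm [13.03  4.94 -0.16]
[[0.0, 0.97, -0.22], [-0.0, -0.22, -0.97], [-1.0, 0.0, 0.0]]
[274. 145.] 6775 ((532.379638671875, -203.68771362304688), (103.81034088134766, 43.06962203979492), 76.53897094726562)
t 7.12 tcp [ 0.4833 -0.1933  0.1335] zyaw -103.0 tilt [-0.001  0.    -1.   ] F [-0.7 -0.2 -0.5] w 1.001 j1,j6 [-0.52  1.27]
 twist deg [-90.   -0.1   0. ]
 twist deg [90.   0.   0.1]
 delta cm [12.85  5.08 -0.12]
[[-0.0, 0.97, -0.22], [0.0, -0.22, -0.97], [-1.0, -0.0, -0.0]]
```

View pics/w7.png

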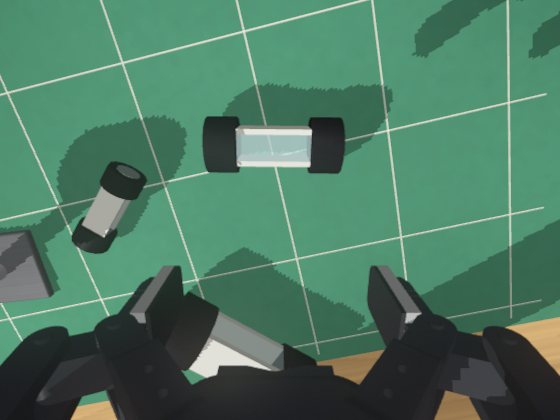

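The wrist view shows the cell at (273,145), clear face up, white plates visible as thin strips at the sides, and at rest. Now I move over it and turn the jaws across it.

```bash
python3 -m inch '[{"fingers":1,"delta_pos":[0,2.5,-0.1],"twist":[0,0,0]},{"fingers":1,"delta_pos":[0,2.6,0],"twist":[0,0,0]},{"fingers":1,"delta_pos":[0,0,0],"twist":[-10,0,0]},{"fingers":1,"delta_pos":[0,0,0],"twist":[-10,0,0]},{"fingers":1,"delta_pos":[0,0,0],"twist":[-10,0,0]}]'
python3 -m inch '[{"fingers":1,"delta_pos":[0,0,0],"twist":[-10,0,0]},{"fingers":1,"delta_pos":[0,0,0],"twist":[-10,0,0]},{"fingers":1,"delta_pos":[0,0,0],"twist":[-10,0,0]},{"fingers":1,"delta_pos":[0,0,0],"twist":[-10,0,0]},{"fingers":1,"delta_pos":[0,0,0],"twist":[-10,0,0]}]'
python3 -m inch '[{"fingers":1,"delta_pos":[0,0,0],"twist":[-10.4,0,0]},{"fingers":1,"delta_pos":[0,0,0],"twist":[0,0,0]},{"fingers":1,"delta_pos":[0,0,0],"twist":[0,0,0]}]'
python3 - <<'E'
from cell import *
f=cell('w8.png','wrist',((.4,.6),(-.32,-.105))); report([.5325,-.2037,.006],-13.4)
E
```

```text
time: 7.75
tool_pos: [0.5325, -0.2033, 0.1312]
tool_rot: [0.568, 0.419, 0.571, -0.419]
contact_force: [0.8, -1.0, -0.6]
gripper_width: 0.998
time: 8.38
tool_pos: [0.5324, -0.2033, 0.1313]
tool_rot: [0.692, 0.139, 0.695, -0.138]
contact_force: [-0.1, -0.3, -0.5]
gripper_width: 1.001
time: 8.75
tool_pos: [0.5333, -0.2037, 0.1328]
tool_rot: [0.702, 0.079, 0.704, -0.078]
contact_force: [-0.9, 0.6, 0.3]
gripper_width: 0.998
[ 75. 127.] 475 ((404.06671142578125, -108.53768157958984), (17.970836639404297, 8.563154220581055), 43.58344650268555)
[274. 203.] 5884 ((532.9571533203125, -202.7635498046875), (104.80423736572266, 43.87353515625), 77.14421844482422)
t 8.8 tcp [ 0.5335 -0.2038  0.1332] zyaw -12.7 tilt [-0.002  0.001 -1.   ] F [-0.2 -0.1  0.3] w 0.992 j1,j6 [-0.5  -0.27]
 twist deg [ 0.7 -0.1 -0. ]
 twist deg [-179.3    0.    -0.2]
 delta cm [12.72 -0.02 -0.08]
[[-0.0, 0.22, 0.98], [0.0, 0.98, -0.22], [-1.0, 0.0, -0.0]]
```

View pics/w8.png

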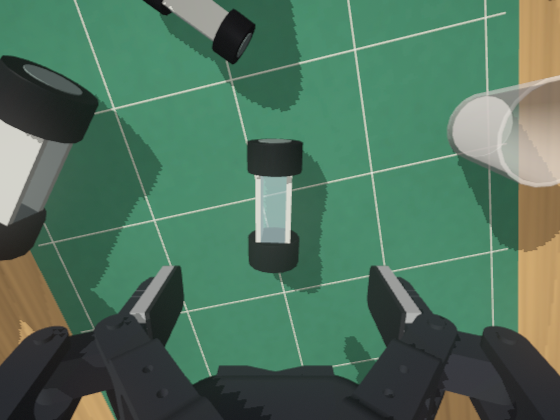

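The view shows the cell at (274,203), centred between the open pads with its length across the jaws. Descending.

```bash
python3 -m inch '[{"fingers":1,"delta_pos":[3,0,0],"twist":[0,0,0]},{"fingers":1,"delta_pos":[3,0,0],"twist":[0,0,0]},{"fingers":1,"delta_pos":[3,0,0],"twist":[0,0,0]},{"fingers":1,"delta_pos":[2.6,0,0],"twist":[0,0,0]},{"fingers":1,"delta_pos":[0.9,0,0],"twist":[0,0,0]}]'
python3 -m inch '[{"fingers":1,"delta_pos":[0,0,0],"twist":[0,0,0]},{"fingers":1,"delta_pos":[0,0,0],"twist":[0,0,0]}]'
python3 - <<'E'
from cell import *
f=grab('wrist','w9.png'); report([.5325,-.2035,.006],-13.2)
E
```

```text
time: 9.43
tool_pos: [0.5326, -0.2033, 0.0071]
tool_rot: [0.702, 0.078, 0.704, -0.077]
contact_force: [0.2, 0.0, 0.2]
gripper_width: 1.001
time: 9.68
tool_pos: [0.535, -0.2046, 0.0107]
tool_rot: [0.704, 0.077, 0.702, -0.078]
contact_force: [-0.2, -1.0, -1.3]
gripper_width: 1.003
t 9.72 tcp [ 0.5351 -0.2046  0.0108] zyaw -12.6 tilt [ 0.002 -0.001 -1.   ] F [0.7 0.5 0. ] w 1.0 j1,j6 [-0.5  -0.28]
 twist deg [0.6 0.1 0. ]
 twist deg [-1.794e+02 -1.000e-01  2.000e-01]
 delta cm [ 0.48  0.05 -0.28]
[[0.0, 0.22, 0.98], [-0.0, 0.98, -0.22], [-1.0, -0.0, 0.0]]
```

View pics/w9.png

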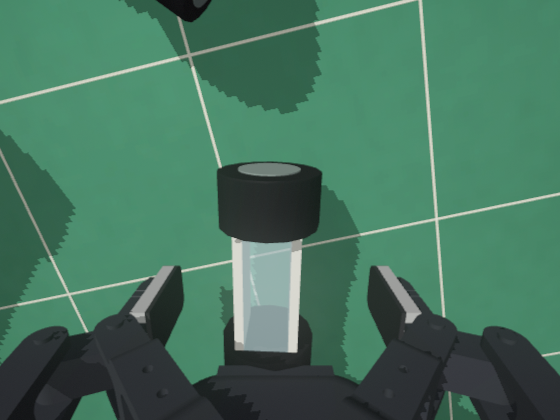

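The cell middle at (267,290) sits slightly left of the jaw centre at (275,290). I trim by 2.5 mm and close.

```bash
python3 -m inch '[{"fingers":1,"delta_pos":[0.4,0.05,-0.28],"twist":[0.6,0,0]},{"fingers":1,"delta_pos":[0,0,0],"twist":[0,0,0]},{"fingers":0,"delta_pos":[0,0,0],"twist":[0,0,0]},{"fingers":-0.2,"delta_pos":[0,0,0],"twist":[0,0,0]},{"fingers":-0.6,"delta_pos":[0,0,0],"twist":[0,0,0]}]'
python3 -m inch '[{"fingers":-1,"delta_pos":[0,0,0],"twist":[0,0,0]},{"fingers":-1,"delta_pos":[0,0,0],"twist":[0,0,0]},{"fingers":-1,"delta_pos":[0,0,0],"twist":[0,0,0]}]'
python3 - <<'E'
from cell import *
f=grab('wrist','w10.png'); report([.5325,-.2035,.006],-13.2)
E
```

```text
time: 10.35
tool_pos: [0.5315, -0.203, 0.0053]
tool_rot: [0.702, 0.081, 0.702, -0.081]
contact_force: [-0.6, 0.0, -0.8]
gripper_width: 0.377
time: 10.72
tool_pos: [0.5316, -0.2031, 0.0055]
tool_rot: [0.703, 0.081, 0.702, -0.081]
contact_force: [-0.2, -0.2, 0.6]
gripper_width: 0.319
t 10.78 tcp [ 0.5316 -0.2031  0.0055] zyaw -13.2 tilt [ 0. -0. -1.] F [-0.2  0.5  0.5] w 0.319 j1,j6 [-0.5  -0.27]
 twist deg [0. 0. 0.]
 twist deg [-180.   -0.    0.]
 delta cm [-0.05 -0.02  0.1 ]
[[0.0, 0.23, 0.97], [-0.0, 0.97, -0.23], [-1.0, -0.0, 0.0]]
```

View pics/w10.png

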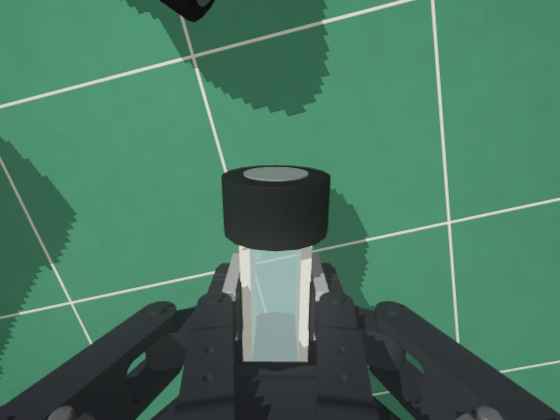

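The pads sit on both white strips at (235,280) and (320,280), width 27 mm, so the grasp is on the frosted faces. Lifting.

```bash
python3 -m inch '[{"fingers":-1,"delta_pos":[-2,0,0],"twist":[0,0,0]},{"fingers":-1,"delta_pos":[-4,0,0],"twist":[0,0,0]},{"fingers":-1,"delta_pos":[-4,0,0],"twist":[0,0,0]},{"fingers":-1,"delta_pos":[-4,0,0],"twist":[0,0,0]},{"fingers":-1,"delta_pos":[-4,0,0],"twist":[0,0,0]}]'
python3 -m inch '[{"fingers":-1,"delta_pos":[-3,0,0],"twist":[0,0,0]},{"fingers":-1,"delta_pos":[0,0,0],"twist":[0,0,0]},{"fingers":-1,"delta_pos":[0,0,0],"twist":[0,0,0]}]'
python3 - <<'E'
from cell import *
f=grab('wrist','w11.png'); report([.490,.206,.21],-5.5); g=grab('scene','s11.png')
E
```

```text
time: 11.4
tool_pos: [0.5311, -0.2028, 0.1876]
tool_rot: [0.703, 0.081, 0.702, -0.081]
contact_force: [1.0, -0.7, -1.5]
gripper_width: 0.317
time: 11.78
tool_pos: [0.5307, -0.2026, 0.2141]
tool_rot: [0.702, 0.081, 0.703, -0.081]
contact_force: [-1.3, 0.7, -2.3]
gripper_width: 0.321
t 11.82 tcp [ 0.5304 -0.2024  0.2132] zyaw -13.2 tilt [-0.003  0.002 -1.   ] F [-0.3  0.3 -2.1] w 0.322 j1,j6 [-0.5  -0.27]
 twist deg [-7.7 -0.2 -0.1]
 twist deg [ 1.723e+02 -1.000e-01  3.000e-01]
 delta cm [  0.4   38.85 -13.25]
[[-0.0, 0.23, 0.97], [0.0, 0.97, -0.23], [-1.0, 0.0, -0.0]]
```

View pics/w11.png

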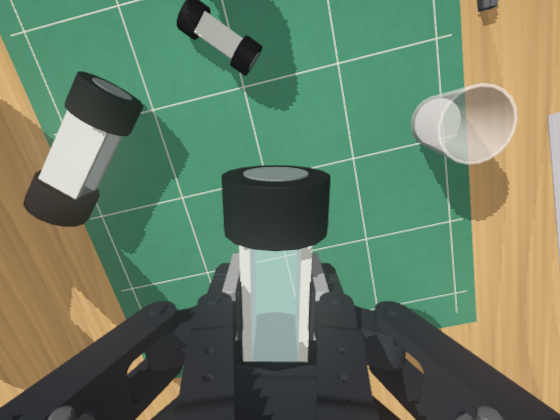

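View pics/s11.png

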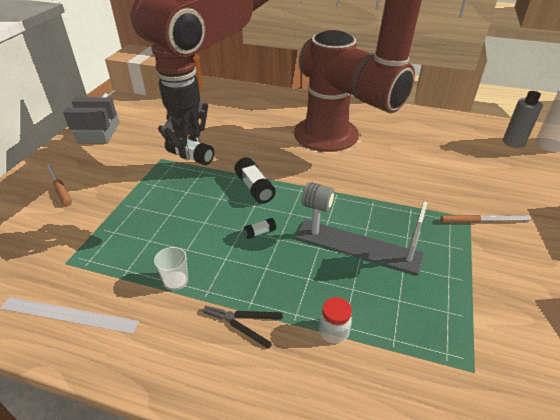

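Lifted with the plates still between the pads, at (276,280) in the wrist view, and hanging level in the scene view at (195,150). Carrying over to the light path.

```bash
python3 -m inch '[{"fingers":-1,"delta_pos":[0,1.5,-0.5],"twist":[0,0,0]},{"fingers":-1,"delta_pos":[0,3,-1],"twist":[0,0,0]},{"fingers":-1,"delta_pos":[0,3,-1],"twist":[0,0,0]},{"fingers":-1,"delta_pos":[0,3,-1],"twist":[0,0,0]},{"fingers":-1,"delta_pos":[0,3,-1],"twist":[0,0,0]}]'
python3 -m inch '[{"fingers":-1,"delta_pos":[0,3,-1],"twist":[0,0,0]},{"fingers":-1,"delta_pos":[0,3,-1],"twist":[0,0,0]},{"fingers":-1,"delta_pos":[0,3,-1],"twist":[0,0,0]},{"fingers":-1,"delta_pos":[0,3,-1],"twist":[0,0,0]},{"fingers":-1,"delta_pos":[0,3,-1],"twist":[0,0,0]}]'
python3 -m inch '[{"fingers":-1,"delta_pos":[0,3,-1],"twist":[0,0,0]},{"fingers":-1,"delta_pos":[0,3,-1],"twist":[0,0,0]},{"fingers":-1,"delta_pos":[0,2.5,-1],"twist":[0,0,0]},{"fingers":-1,"delta_pos":[0,1.5,-0.8],"twist":[-4,0,0]},{"fingers":-1,"delta_pos":[0,0,0],"twist":[-3.7,0,0]}]'
python3 -m inch '[{"fingers":-1,"delta_pos":[0,0,0],"twist":[0,0,0]},{"fingers":-1,"delta_pos":[0,0,0],"twist":[0,0,0]},{"fingers":-1,"delta_pos":[0,0,0],"twist":[0,0,0]}]'
python3 - <<'E'
from cell import *
f=grab('wrist','w12.png'); np.savez('pics/w12.npz',**f); report([.490,.206,.1035],-5.5); g=grab('scene','s12.png')
E
```

```text
time: 12.5
tool_pos: [0.5176, -0.0593, 0.2143]
tool_rot: [0.702, 0.081, 0.703, -0.081]
contact_force: [0.8, 0.1, -1.6]
gripper_width: 0.32
time: 13.12
tool_pos: [0.5028, 0.098, 0.2144]
tool_rot: [0.702, 0.081, 0.703, -0.081]
contact_force: [0.1, 0.3, -1.5]
gripper_width: 0.321
time: 13.75
tool_pos: [0.4887, 0.2034, 0.2146]
tool_rot: [0.706, 0.031, 0.707, -0.032]
contact_force: [-0.4, -0.6, -1.6]
gripper_width: 0.319
time: 14.12
tool_pos: [0.4897, 0.2019, 0.2152]
tool_rot: [0.706, 0.034, 0.706, -0.034]
contact_force: [0.2, 1.0, -1.5]
gripper_width: 0.32
t 14.18 tcp [0.4898 0.2019 0.2153] zyaw -5.5 tilt [-0. -0. -1.] F [-0.2  0.1 -1.5] w 0.318 j1,j6 [0.25 0.35]
 twist deg [-0. -0.  0.]
 twist deg [180.   0.   0.]
 delta cm [11.18  0.41 -0.02]
[[-0.0, 0.1, 1.0], [-0.0, 1.0, -0.1], [-1.0, -0.0, -0.0]]
```

View pics/w12.png

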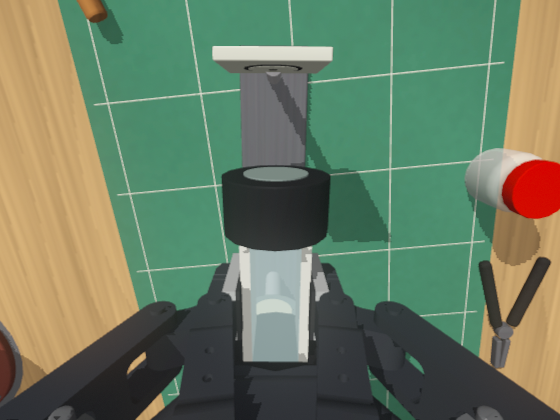

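View pics/s12.png

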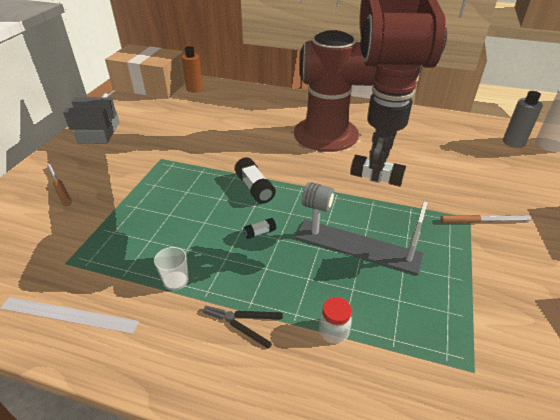

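The wrist view shows the base plate running straight ahead under the cell, with the screen at (272,58) centred on it. I check the beam line from this view before going down.

```bash
python3 - <<'E'
from h import *
f=dict(np.load('pics/w12.npz')); P=pts(f); Z=f['range_z']; V,U=np.indices(Z.shape)
s=(Z>0)&(P[...,2]>.10)&(P[...,2]<.17)&(V<80)&(U>200)&(U<345)
q=P[s]; print('screen',cv2.minAreaRect((q[:,:2]*1000).astype(np.float32)),q.max(0).round(4),q.min(0).round(4))
# top edge strip
t=q[q[:,2]>q[:,2].max()-.006]; r=cv2.minAreaRect((t[:,:2]*1000).astype(np.float32)); print('top',r)
fr=q[q[:,2]<.148]; print('front pts y',np.percentile(fr[:,1],[5,50,95]).round(4),len(fr))
# base sides
L=[];Rr=[]
for v in range(85,160,5):
    m=(P[v,:,2]>.004)&(P[v,:,2]<.02)&(U[v]>225)&(U[v]<325)
    m&=(f['pixels'][v].max(-1).astype(int)-f['pixels'][v].min(-1)<25)
    u=np.nonzero(m)[0]
    if len(u)>20: L.append(ray(f,u[0]-.5,v,.008)); Rr.append(ray(f,u[-1]+.5,v,.008))
L=np.array(L);Rr=np.array(Rr)
for e in (L,Rr):
    a=np.polyfit(e[:,1],e[:,0],1); print('edge yaw',90-np.degrees(np.arctan(a[0])),'x at y=.206',np.polyval(a,.206))
E
```

```text
screen ((498.8392639160156, 308.18475341796875), (9.121993064880371, 70.13947296142578), 84.53084564208984) [0.5341 0.3159 0.158 ] [0.4638 0.3013 0.1002]
top ((498.8798828125, 308.6156311035156), (8.342592239379883, 70.13118743896484), 84.4427719116211)
front pts y [0.3017 0.3041 0.3079] 865
edge yaw 84.13850546777128 x at y=.206 0.45349812469543294
edge yaw 84.31386918517907 x at y=.206 0.5234423187192876
```

Base centre line, screen and lamp agree on a midpoint of about (0.489, 0.2065) and a yaw of 84.4°. Lowering into place.

```bash
python3 -m inch '[{"fingers":-1,"delta_pos":[1.5,0.45,-0.1],"twist":[0,0,0]},{"fingers":-1,"delta_pos":[3,0,0],"twist":[0,0,0]},{"fingers":-1,"delta_pos":[3,0,0],"twist":[0,0,0]},{"fingers":-1,"delta_pos":[2.2,0,0],"twist":[0,0,0]},{"fingers":-1,"delta_pos":[1.2,0,0],"twist":[0,0,0]}]'
python3 -m inch '[{"fingers":-1,"delta_pos":[0.3,0,0],"twist":[0,0,0]},{"fingers":-1,"delta_pos":[0,0,0],"twist":[0,0,0]},{"fingers":-1,"delta_pos":[0,0,0],"twist":[0,0,0]},{"fingers":-1,"delta_pos":[0,0,0],"twist":[0,0,0]}]'
python3 - <<'E'
from cell import *
f=grab('wrist','w13.png'); report([.489,.2065,.1035],-5.6); g=grab('scene','s13.png'); np.savez('pics/s13.npz',**g); cv2.imwrite('pics/s13c.png',cv2.resize(g['pixels'][140:290,270:450],None,fx=4,fy=4))
E
```

```text
time: 14.85
tool_pos: [0.4878, 0.2066, 0.1037]
tool_rot: [0.705, 0.033, 0.708, -0.034]
contact_force: [0.1, -0.6, -1.0]
gripper_width: 0.319
time: 15.35
tool_pos: [0.4898, 0.2069, 0.1042]
tool_rot: [0.707, 0.034, 0.706, -0.034]
contact_force: [-0.3, 0.4, -1.7]
gripper_width: 0.318
t 15.4 tcp [0.4896 0.2069 0.104 ] zyaw -5.5 tilt [ 0.001  0.    -1.   ] F [-0.3  0.2 -1.4] w 0.32 j1,j6 [0.26 0.36]
 twist deg [ 0.1  0.1 -0. ]
 twist deg [-1.799e+02  0.000e+00  1.000e-01]
 delta cm [ 0.05 -0.04 -0.06]
[[0.0, 0.1, 1.0], [0.0, 1.0, -0.1], [-1.0, 0.0, 0.0]]
```

View pics/s13c.png

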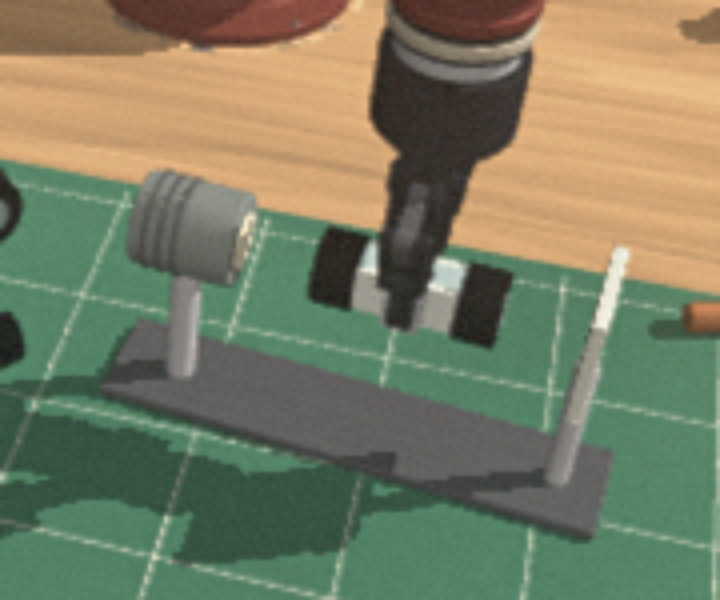

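View pics/w13.png

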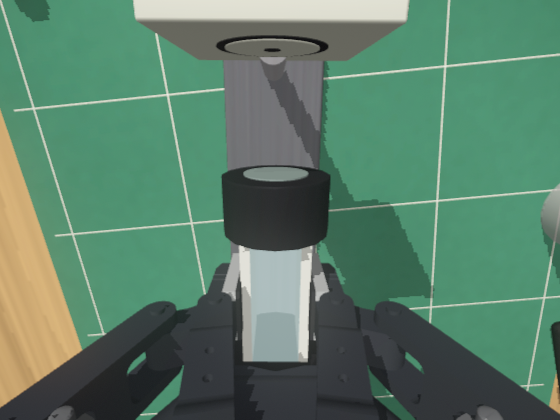

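The scene crop shows the cell between lamp and screen with gaps at both ends and its white plate to the side. The wrist view shows it in line with the ring on the screen at (272,47). Last I measure the cell and the stillness, and check the bystanders.

```bash
python3 - <<'E'
from cell import *
f=grab('wrist'); P=pts(f); Z=f['range_z']
q=P[160:250,215:340].reshape(-1,3); q=q[(q[:,2]>.09)&(q[:,2]<.16)]
print('front collar z',q[:,2].min().round(4),q[:,2].max().round(4),'x mid',((q[:,0].min()+q[:,0].max())/2).round(4),'y max',np.percentile(q[:,1],99).round(4))
face(f,(258,292,260,345))
g=dict(np.load('pics/s13.npz')); P=pts(g); V,U=np.indices(P.shape[:2])
m=(U>340)&(U<402)&(V>190)&(V<232)&(P[...,2]>.09)&(P[...,2]<.146)&(P[...,0]<.56)&(g['range_z']>0); q=P[m]; print('scene cell',cv2.minAreaRect((q[:,:2]*1000).astype(np.float32)),q[:,2].min(),q[:,2].max())
for k in range(3): grab('top'); report([.489,.2065,.1035],-5.6)
grab('top','t13.png')
E
```

```text
front collar z 0.1002 0.1443 x mid 0.4937 y max 0.2603
face ctr [0.4897 0.2085 0.1353] normal [-0.995  0.095  0.004] tilt 89.8 rms 0.004
scene cell ((498.8481750488281, 203.8553924560547), (104.47314453125, 45.355003356933594), 84.6488037109375) 0.10337170754578007 0.1439554985139383
t 15.55 tcp [0.4893 0.2068 0.1036] zyaw -5.5 tilt [ 0.  0. -1.] F [ 0.3 -0.7 -1.5] w 0.319 j1,j6 [0.26 0.36]
 twist deg [ 0.1  0.  -0. ]
 twist deg [-179.9    0.     0. ]
 delta cm [ 0.01 -0.03 -0.03]
[[0.0, 0.1, 1.0], [0.0, 1.0, -0.1], [-1.0, 0.0, 0.0]]
t 15.6 tcp [0.4893 0.2068 0.1035] zyaw -5.5 tilt [ 0.  0. -1.] F [ 1.1  0.7 -1.5] w 0.318 j1,j6 [0.26 0.36]
 twist deg [ 0.1  0.  -0. ]
 twist deg [-179.9    0.     0. ]
 delta cm [-0.   -0.03 -0.02]
[[0.0, 0.1, 1.0], [0.0, 1.0, -0.1], [-1.0, 0.0, 0.0]]
t 15.65 tcp [0.4892 0.2068 0.1034] zyaw -5.5 tilt [ 0.  0. -1.] F [ 0.3 -0.  -1.1] w 0.318 j1,j6 [0.26 0.36]
 twist deg [ 0.1  0.  -0. ]
 twist deg [-179.9    0.     0. ]
 delta cm [-0.01 -0.03 -0.02]
[[0.0, 0.1, 1.0], [0.0, 1.0, -0.1], [-1.0, 0.0, 0.0]]
```

View pics/t13.png

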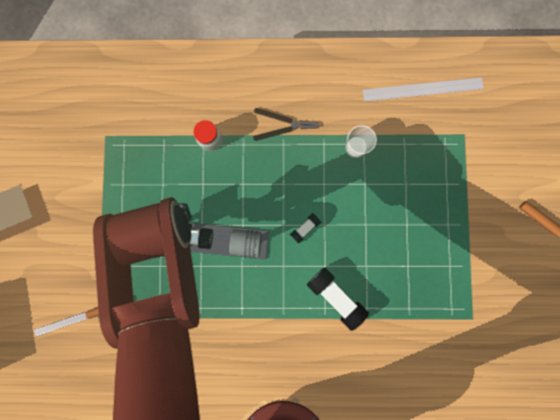

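```bash
python3 -m inch '[{"fingers":-1,"delta_pos":[0,0,0],"twist":[0,0,0]},{"fingers":-1,"delta_pos":[0,0,0],"twist":[0,0,0]},{"fingers":-1,"delta_pos":[0,0,0],"twist":[0,0,0]},{"fingers":-1,"delta_pos":[0,0,0],"twist":[0,0,0]}]' && python3 - <<'E'
from h import *
report([.489,.2065,.1035],-5.6); print(np.abs(manip.state()['joint_vel']).max()); print(manip.job_done())
E
```

```text
time: 16.2
tool_pos: [0.4892, 0.2068, 0.1033]
tool_rot: [0.706, 0.034, 0.706, -0.034]
contact_force: [1.3, -0.2, -1.6]
gripper_width: 0.32
t 16.2 tcp [0.4892 0.2068 0.1033] zyaw -5.5 tilt [-0. -0. -1.] F [ 1.3 -0.2 -1.6] w 0.32 j1,j6 [0.26 0.36]
 twist deg [ 0.1 -0.   0. ]
 twist deg [-179.9   -0.    -0. ]
 delta cm [-0.02 -0.03 -0.01]
[[-0.0, 0.1, 1.0], [-0.0, 1.0, -0.1], [-1.0, -0.0, -0.0]]
0.0022619091700873195
the job is handed in; nothing more can be done
None
```

I rolled the middle-sized cell about 34 mm (roughly 88°) by pushing both collars. I then gripped it by its two frosted plates, lifted it and held it in the light path. The job was handed in at 16.2 s with the cell still held; no verdict was reported.

**Last checks:**
- **Position:** the wrist view put the cell within about 3 mm of the middle of the light path. Its front collar centre was 122 mm up.
- **Alignment:** the jaws were within about 0.1° of square to the beam as I measured it. The arm was at rest and the jaws were 27 mm apart on the plates.
- **Clearance:** there was visible space to both lamp and screen.
- **Bystanders:** the jar, cup and pliers looked unmoved in the last top view.

**Checks that failed or disagreed:**
- **Scene camera:** it put the cell about 10 mm farther ahead in x (0.499 m) than the wrist view. I put that down to the finger being in its mask and to that camera's usual 3–5 mm offset.
- **Roll in the grip:** the depth fit to the clear face gave no usable angle. The final roll rests on the flat pads squaring the plates and on how the pictures look.

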